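# Close the bearing jig with the cover that fits its two studs

### The job

Pick up the green cover plate by its black grip and lower it level onto the bearing jig, so that both studs come up through its two holes and it lies flat and fully home on the jig's two pads; then let go. Lower it on rather than dropping it, and leave the orange cover, whose holes are too close together for this jig, where it lies.

Things in the scene. Friction and masses are not known exactly. Their poses are not given: they have to be found in the camera images.
- jig: Fixed steel jig 190 x 90 x 20 mm with a bearing in a brass ring at its middle and a bright pad at each end, pad tops 32 mm up, all else lower except one stud per pad: 12 mm thick, tapered tip, top 56 mm up, at x = +55 and -55 mm, y = 0. Origin: centre of the underside, on the table; x along the length, z up.
- green_cover: Green plate 170 x 70 x 10 mm, 0.2-0.4 kg, flat on the table beside the orange one, lengths roughly in line, either nearer the jig. 28 mm holes at x = +55 and -55 mm, y = 0, either way round fits. Black grip at its middle: 36 mm along x, 16 mm along y (pinch this), 10 to 55 mm above the underside. Origin: centre of the underside; x along the length, z up.
- orange_cover: Orange plate, a bystander for another jig: same size, grip and frame as the green one, but its two 28 mm holes are at x = +36 and -36 mm. Lies flat on the table.

How it is judged (in metres and radians):
At the end, for the whole second after the job is handed in: The green cover rests on the jig: underside within 4 mm of pad height, tilted under 3.4 degrees, centre within 15 mm of the jig's centre, length within 12 degrees of the jig's (either way round), released and at rest; the orange cover is within 30 mm of where it lay (z of green_cover in the frame of jig between 0.028 and 0.036 m and horizontal distance between green_cover and jig below 0.015 m and angle between the x axis of green_cover and the x axis of jig, either way round below 0.21 rad and angle between green_cover's own z axis and vertical below 0.06 rad and linear speed of green_cover below 0.02 m/s and distance of orange_cover from where it was at the start of the episode below 0.03 m); the robot touches nothing.
It fails at once if the orange cover was moved more than 30 mm (distance of orange_cover from where it was at the start of the episode above 0.03 m).
It fails at once if the green cover was dropped: falling free, out of the fingers, more than 25 mm above its seat (height (world z) of green_cover above 0.057 m and contact force between the fingers and green_cover below 0.05 N and linear speed of green_cover above 0.3 m/s).
It also fails if it takes over 38 s, if anything falls off the work surface, if the arm or the gripper's body presses on something with over 40 N, if the wrist force passes 120 N, or if a joint passes its speed limit or range.

### The arm

A 6-joint arm with a two-finger parallel gripper is mounted at the origin on a cart in front of the work surface, level with it; the furniture and walls round the work are solid. World frame = base frame: x ahead of the robot, y to its left, z up, the work surface at z = 0. Lengths are in m, angles in degrees, forces in N, time in s.
With the tool pointing down it reaches from about 0.275 to 0.75 m from the base axis. Payload 10.2 kg.
Tool frame: the origin (TCP) lies midway between the tips of the shut fingers; the grasp point (between the pads) lies 19 mm behind it (robot.grip_point_offset is the distance from the TCP to the grasp point, in m); z points along the fingers, y is the line along which they close (so a half turn about z gives the same grasp; the last joint's range is limited). The gripper opens to 88 mm and grips with 3 to 60 N. Pads are 18 mm wide; open, the fingers measure 123 mm over their backs; the gripper's body (75 mm by 187 mm) begins 45 mm behind the grasp point.
Start: joints at [51.429, 17.928, 85.812, -0, 76.261, -12.8], TCP at [0.228, 0.473, 0.239] pointing down, gripper open.
Joint ranges: [-168.41, 168.41], [-55.51, 124.54], [10.69, 146.95], [-70.63, 250.63], [1, 178], [-165.06, 165.06]. Speed limits (degrees/s): [136.94, 136.94, 172.46, 180, 180, 180].

### API

Orientations are given as [roll, pitch, yaw] about the fixed x, y, z axes, in that order (R = Rz(yaw) Ry(pitch) Rx(roll)).
In Python, from rig import robot gives the robot as it stands. The module is installed in compiled form; this text tells all that it offers.
- The arm moves only by the shell command python3 -m crank 'ROWS' [FORCE]. ROWS is JSON, a list of rows, each an object with "offset": the shift along the world's x, y, z in cm, a list of three; "dr": the turn, a rotation vector about the world's x, y, z in degrees, a list of three; "claw": the closure in counts, from 0 (fully open) to 255 (shut). A call has 1 to 12 rows; each row shifts and turns the commanded pose from where the row before left it; what a row does not reach is not made up. A row lasts 1/12 s, in which the tool goes at most 41.7 mm and 7.16 degrees, less where a joint would pass 70% of its speed; a pose out of reach is approached as far as the arm can. A call is refused whole if a number of a shift passes 4.17 or a number of a turn 7.16, either way. A call with a gripper value outside its range is refused whole. The fingers move at their own pace and stop on an object; FORCE is the grip in N (left out, the last holds). Time passes only in rows, so rows that do not move let the fingers close. It gives the time, the measured TCP pose, the force, the opening and the grip force at its end, in the units of the state.
- robot.state(): the state, without advancing time (a new reading comes with each control period).
- robot.get_image(name): name is "scene" or "top" or "wrist"; returns a dict with "frame" (400x640x3 uint8, red, green, blue), "intrinsics" (3x3 intrinsics, pixels), "world_to_cam" (4x4, takes a point from world to camera coordinates); the wrist camera has in their place "mount" (4x4, takes a point from camera to tool coordinates, whose origin is the TCP and whose axes are the flange's). Camera axes: x right, y down, z forward; pixel columns grow to the right and rows downward; lengths in m; the calibration is good to about 2 mm. A picture is of the moment at which its call begins: read the wrist's pose just before it. There is no depth.
- robot.hand_in(): hands the job in; it is judged then, once.
The state is a dict: "time": time; "qpos": joint angles; "joint_velocities": joint speeds; "joint_torque": joint torques, N m; "eef_pos": TCP position; "tcp_rot": TCP orientation; "contact_force": force on the tool from outside, world axes, zero at the start; "torque": the same for the moment, N m; "opening": finger opening in m; "finger_force": force on a finger pad.
Only numpy, scipy, OpenCV 4.12 (cv2) and the standard library are available. Lean on these libraries where they do the work, as an engineer would, in place of code of your own. Each camera call takes 0.05 s, during which the arm holds its last target. There are 200 camera calls.

## Working session

There is one attempt and no reset: what is moved stays moved. The work goes in short steps, Python scripts to look and compute and a shell command to move; the robot and the scene stay as the last step left them, time stands still between calls to the robot, and variables do not carry over. Pictures are saved under pics/ and viewed, at most 10 in all, crops included, and the job is handed in when it is done.

```bash
mkdir -p pics
cat > h.py <<'E'
from rig import robot
import numpy as np, cv2
from scipy.spatial.transform import Rotation as R
def snap(n,f):
    s=robot.state(); d=robot.get_image(n); cv2.imwrite('pics/'+f,d['frame'][:,:,::-1])
    if 'mount' in d:
        T=np.eye(4);T[:3,:3]=R.from_euler('xyz',s['tcp_rot'],degrees=True).as_matrix();T[:3,3]=s['eef_pos']
        C=T@np.array(d['mount'])
    else: C=np.linalg.inv(np.array(d['world_to_cam']))
    np.savez('pics/'+f+'.npz',K=d['intrinsics'],C=C); return d['frame']
def px(f,u,v,z):
    a=np.load('pics/'+f+'.npz');r=a['C'][:3,:3]@np.linalg.solve(a['K'],[u,v,1]);o=a['C'][:3,3]
    return np.round(o+r*(z-o[2])/r[2],4)
E
python3 -c "
from h import *
snap('top','t0.png');snap('wrist','w0.png');print(robot.state(),robot.get_image('wrist')['mount'])"
```

```text
{'time': 0.1, 'qpos': array([ 5.14285240e+01,  1.79546215e+01,  8.58476658e+01, -6.04302282e-04,
        7.62619941e+01, -1.27988965e+01]), 'joint_velocities': array([-0.01787573, -0.096943  , -0.07436482, -0.00283215, -0.11603151,
       -0.0287088 ]), 'joint_torque': array([ 1.77198934e-03, -4.02817869e+01, -2.52643919e+01,  6.95228158e-02,
        3.42620211e-02, -4.35061361e-05]), 'eef_pos': array([0.22813792, 0.47260187, 0.23824582]), 'tcp_rot': array([-1.79937186e+02, -1.36679606e-02,  1.54227557e+02]), 'contact_force': array([ 0.7933024 , -0.53756801,  0.80947227]), 'torque': array([0.03391289, 0.02678402, 0.02797079]), 'finger_force': 0.0, 'opening': 0.08840556054017913} [[ 1.14790316e-05 -9.55299077e-01 -2.95641121e-01  7.62547787e-02]
 [ 9.99999872e-01 -1.38700351e-04  4.87007177e-04  4.86457998e-04]
 [-5.06243034e-04 -2.95641089e-01  9.55298953e-01 -1.45469970e-01]
 [ 0.00000000e+00  0.00000000e+00  0.00000000e+00  1.00000000e+00]]
```

View pics/t0.png

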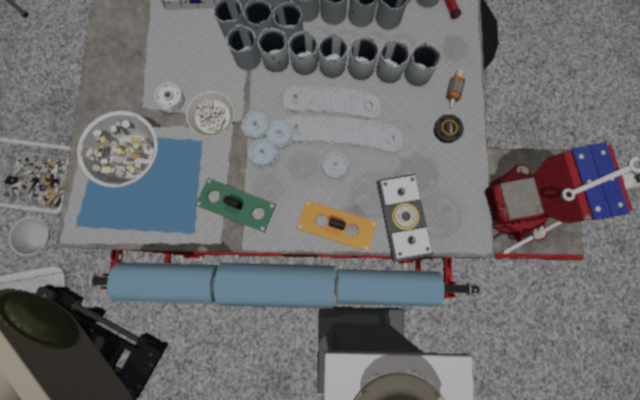

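The top view shows the green plate at about (235,203), the orange plate at (337,224) and the jig at (405,217). I'll enlarge a crop to read the pixels more closely.

```bash
python3 -c "
from h import *
f=cv2.imread('pics/t0.png')[165:265,185:445]
cv2.imwrite('pics/c0.png',cv2.resize(f,None,fx=3,fy=3,interpolation=cv2.INTER_CUBIC))
for u,v in [(235,203),(337,224),(405,217),(320,255),(240,40)]: print(px('t0.png',u,v,0.01))"
```

```text
[0.4712 0.3703 0.01  ]
[0.4284 0.1374 0.01  ]
[ 0.4479 -0.0168  0.01  ]
[0.3582 0.1742 0.01  ]
[0.8786 0.3837 0.01  ]
```

View pics/c0.png

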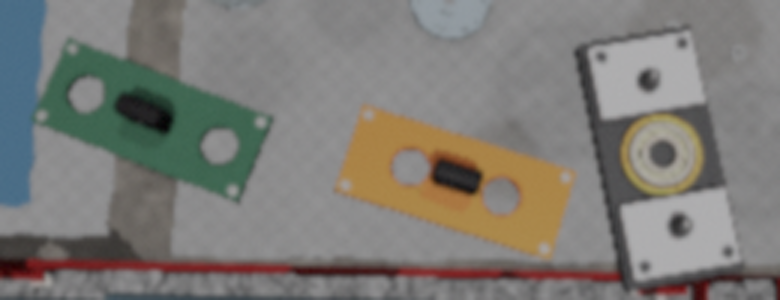

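View pics/w0.png

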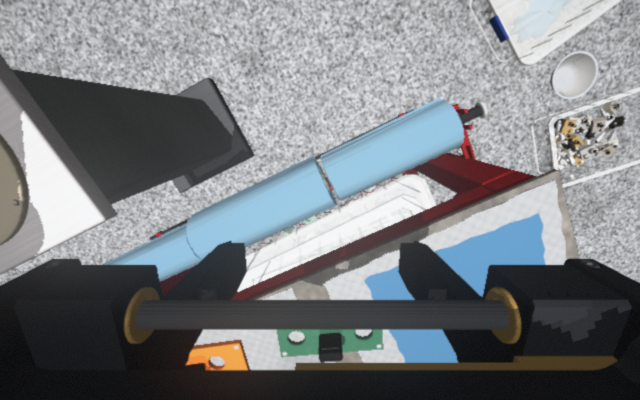

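Crop: the green holes are at (87,95) and (220,146), the stud tips at about (649,79) and (680,225), the orange holes at (411,167) and (501,196). The wrist view shows the green plate just under the gripper, its grip at (330,347).

```bash
python3 -c "
from h import *
P=lambda x,y,z:px('t0.png',185+(x-1)/3,165+(y-1)/3,z)
def rep(n,a,b):
    d=b-a;print(n,a,b,'mid',(a+b)/2,'len',np.linalg.norm(d),'yaw',np.degrees(np.arctan2(d[1],d[0])))
rep('green',P(220,146,.01),P(87,95,.01))
rep('greencorn',(P(273,118,.01)+P(240,202,.01))/2,(P(70,40,.01)+P(37,122,.01))/2)
rep('orange',P(501,196,.01),P(411,167,.01))
rep('studs',P(680,225,.054),P(649,79,.054))
rep('jigcorn',(P(743,264,.032)+P(637,288,.032))/2,(P(588,46,.032)+P(690,28,.032))/2)
print(robot.state()['eef_pos'],np.load('pics/t0.png.npz')['C'][:3,3])
"
```

```text
green [0.4487 0.3168 0.01  ] [0.4855 0.4197 0.01  ] mid [0.4671  0.36825 0.01   ] len 0.10928243225697348 yaw 70.32148860772463
greencorn [0.4389  0.28875 0.01   ] [0.496  0.4459 0.01  ] mid [0.46745  0.367325 0.01    ] len 0.16720207086038139 yaw 70.03153178020433
orange [0.4156 0.1041 0.01  ] [0.436  0.1723 0.01  ] mid [0.4258 0.1382 0.01  ] len 0.07118567271579303 yaw 73.34701176740465
studs [ 0.3933 -0.0199  0.054 ] [0.4987 0.0007 0.054 ] mid [ 0.446  -0.0096  0.054 ] len 0.1073942270329276 yaw 11.058820365940601
jigcorn [ 0.35835 -0.03175  0.032  ] [0.53545 0.0031  0.032  ] mid [ 0.4469   -0.014325  0.032   ] len 0.1804963503786157 yaw 11.132508179280107
[0.22816675 0.47263225 0.23830458] [0.32861171 0.17054922 0.86167951]
```

```bash
python3 -m crank '[{"offset":[2,-0.87,-0.3],"dr":[0,0,-7],"claw":0},{"offset":[2,-0.87,-0.3],"dr":[0,0,-7],"claw":0},{"offset":[2,-0.87,-0.3],"dr":[0,0,-7],"claw":0},{"offset":[2,-0.87,-0.3],"dr":[0,0,-7],"claw":0},{"offset":[2,-0.87,-0.8],"dr":[0,0,-7],"claw":0},{"offset":[2,-0.87,-0.8],"dr":[0,0,-7],"claw":0},{"offset":[2,-0.87,-0.8],"dr":[0,0,-7],"claw":0},{"offset":[2,-0.87,-0.8],"dr":[0,0,-7],"claw":0},{"offset":[2,-0.87,-0.8],"dr":[0,0,-7],"claw":0},{"offset":[2,-0.87,-0.8],"dr":[0,0,-7],"claw":0},{"offset":[2,-0.87,-0.8],"dr":[0,0,-7],"claw":0},{"offset":[2,-0.87,-0.8],"dr":[0,0,-7],"claw":0}]' 25
python3 -m crank '[{"offset":[0,0,0],"dr":[0,0,0],"claw":0},{"offset":[0,0,0],"dr":[0,0,0],"claw":0},{"offset":[0,0,0],"dr":[0,0,0],"claw":0}]'
python3 -c "
from h import *
snap('wrist','w1.png')"
```

```text
time: 1.15
eef_pos: [0.4691, 0.3678, 0.162]
tcp_rot: [-180.0, 0.0, 69.9]
contact_force: [-0.0, 0.1, -0.4]
opening: 0.0882
finger_force: 0.0
time: 1.4
eef_pos: [0.4677, 0.3687, 0.1628]
tcp_rot: [-180.0, 0.0, 70.4]
contact_force: [-0.7, 0.2, 0.0]
opening: 0.088
finger_force: 0.0
```

View pics/w1.png

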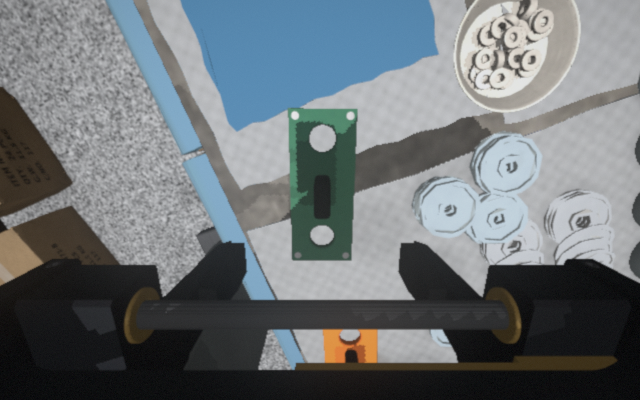

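The wrist view shows the green holes at (322,138) and (322,235), with the grip between them at (322,197), so the plate lies in line with the tool.

```bash
python3 -c "
from h import *
a=px('w1.png',322,138,.009);b=px('w1.png',322,235,.009);d=a-b
print(a,b,(a+b)/2,np.linalg.norm(d),np.degrees(np.arctan2(d[1],d[0])))
e=(px('w1.png',323,108,.01)+px('w1.png',322,260,.01))/2;print(e, px('w1.png',322,178,.055))
print(robot.state()['eef_pos'])"
```

```text
[0.4871 0.4226 0.009 ] [0.4506 0.3203 0.009 ] [0.46885 0.37145 0.009  ] 0.10861648125399753 70.36391786852185
[0.469  0.3703 0.01  ] [0.4762 0.3919 0.055 ]
[0.46760263 0.36888791 0.16311167]
```

```bash
python3 -m crank '[{"offset":[0.1,0.2,-3],"dr":[0,0,0],"claw":0},{"offset":[0,0,-3],"dr":[0,0,0],"claw":0},{"offset":[0,0,-3],"dr":[0,0,0],"claw":0},{"offset":[0,0,-2],"dr":[0,0,0],"claw":0},{"offset":[0,0,-1.5],"dr":[0,0,0],"claw":0},{"offset":[0,0,-1.2],"dr":[0,0,0],"claw":0},{"offset":[0,0,-0.8],"dr":[0,0,0],"claw":0},{"offset":[0,0,0],"dr":[0,0,0],"claw":0},{"offset":[0,0,0],"dr":[0,0,0],"claw":0}]' 40
python3 -m crank '[{"offset":[0,0,0],"dr":[0,0,0],"claw":255},{"offset":[0,0,0],"dr":[0,0,0],"claw":255},{"offset":[0,0,0],"dr":[0,0,0],"claw":255},{"offset":[0,0,0],"dr":[0,0,0],"claw":255},{"offset":[0,0,0],"dr":[0,0,0],"claw":255},{"offset":[0,0,0],"dr":[0,0,0],"claw":255},{"offset":[0,0,0],"dr":[0,0,0],"claw":255},{"offset":[0,0,0],"dr":[0,0,0],"claw":255},{"offset":[0,0,0],"dr":[0,0,0],"claw":255},{"offset":[0,0,0],"dr":[0,0,0],"claw":255}]' 40
```

```text
time: 2.2
eef_pos: [0.4694, 0.3707, 0.0183]
tcp_rot: [180.0, -0.0, 70.3]
contact_force: [0.7, -0.1, 0.5]
opening: 0.0885
finger_force: 0.0
time: 3.03
eef_pos: [0.4693, 0.3704, 0.0177]
tcp_rot: [-180.0, -0.0, 70.2]
contact_force: [0.5, -0.2, 0.2]
opening: 0.023
finger_force: 0.0
```

```bash
python3 -m crank '[{"offset":[0,0,0],"dr":[0,0,0],"claw":255},{"offset":[0,0,0],"dr":[0,0,0],"claw":255},{"offset":[0,0,0],"dr":[0,0,0],"claw":255},{"offset":[0,0,0],"dr":[0,0,0],"claw":255}]' 40
python3 -m crank '[{"offset":[0,0,0.5],"dr":[0,0,0],"claw":255},{"offset":[0,0,1],"dr":[0,0,0],"claw":255},{"offset":[0,0,1.5],"dr":[0,0,0],"claw":255},{"offset":[0,0,2],"dr":[0,0,0],"claw":255},{"offset":[0,0,2],"dr":[0,0,0],"claw":255},{"offset":[0,0,2],"dr":[0,0,0],"claw":255},{"offset":[0,0,2],"dr":[0,0,0],"claw":255},{"offset":[0,0,1],"dr":[0,0,0],"claw":255},{"offset":[0,0,0],"dr":[0,0,0],"claw":255}]'
```

```text
time: 3.37
eef_pos: [0.4691, 0.3704, 0.0177]
tcp_rot: [-180.0, 0.0, 70.2]
contact_force: [-1.4, 0.1, 1.3]
opening: 0.0156
finger_force: 40.0
time: 4.12
eef_pos: [0.4702, 0.3708, 0.1403]
tcp_rot: [179.8, -0.2, 70.2]
contact_force: [1.6, -0.7, -3.7]
opening: 0.0153
finger_force: 40.0
```

```bash
python3 -m crank '[{"offset":[0,-0.8,0],"dr":[0,0,-1],"claw":255},{"offset":[-0.1,-1.4,0],"dr":[0,0,-2],"claw":255},{"offset":[-0.1,-2,0],"dr":[0,0,-3],"claw":255},{"offset":[-0.1,-2.3,0],"dr":[0,0,-3.5],"claw":255},{"offset":[-0.1,-2.3,0],"dr":[0,0,-3.5],"claw":255},{"offset":[-0.1,-2.3,0],"dr":[0,0,-3.5],"claw":255},{"offset":[-0.1,-2.3,0],"dr":[0,0,-3.5],"claw":255},{"offset":[-0.1,-2.3,0],"dr":[0,0,-3.5],"claw":255},{"offset":[-0.2,-2.3,0],"dr":[0,0,-3.5],"claw":255},{"offset":[-0.2,-2.3,0],"dr":[0,0,-3.5],"claw":255},{"offset":[-0.2,-2.3,0],"dr":[0,0,-3.5],"claw":255},{"offset":[-0.2,-2.3,0],"dr":[0,0,-3.5],"claw":255}]' 40
python3 -m crank '[{"offset":[-0.2,-2.3,0],"dr":[0,0,-3.5],"claw":255},{"offset":[-0.2,-2.3,0],"dr":[0,0,-3.5],"claw":255},{"offset":[-0.2,-2.3,0],"dr":[0,0,-3.5],"claw":255},{"offset":[-0.2,-2,0],"dr":[0,0,-3.5],"claw":255},{"offset":[-0.1,-1.8,0],"dr":[0,0,-3],"claw":255},{"offset":[-0.1,-1.3,0],"dr":[0,0,-2.5],"claw":255},{"offset":[-0.1,-0.9,0],"dr":[0,0,-1.5],"claw":255},{"offset":[0,-0.4,0],"dr":[0,0,-1.2],"claw":255},{"offset":[0,0,0],"dr":[0,0,0],"claw":255},{"offset":[0,0,0],"dr":[0,0,0],"claw":255},{"offset":[0,0,0],"dr":[0,0,0],"claw":255},{"offset":[0,0,0],"dr":[0,0,0],"claw":255}]'
python3 -c "
from h import *
w=snap('wrist','w2.png');t=snap('top','t2.png')
a=cv2.resize(t[165:265,345:465],None,fx=4,fy=4,interpolation=cv2.INTER_CUBIC)
cv2.imwrite('pics/c2.png',a[:,:,::-1])"
```

```text
time: 5.12
eef_pos: [0.453, 0.1199, 0.1364]
tcp_rot: [-179.9, 0.1, 32.5]
contact_force: [-0.0, 0.1, -3.6]
opening: 0.0159
finger_force: 40.0
time: 6.12
eef_pos: [0.4432, -0.011, 0.1376]
tcp_rot: [-180.0, 0.0, 10.6]
contact_force: [-0.0, 0.4, -2.5]
opening: 0.0156
finger_force: 40.0
```

View pics/w2.png

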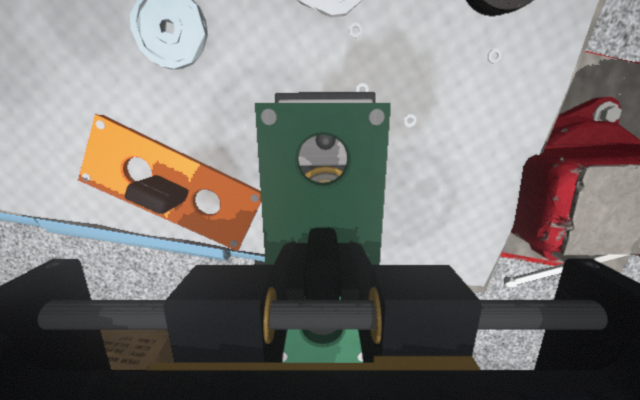

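The plate hangs level. Its far hole is at (323,158), with the stud tip showing through it at about (325,140), and the plate is roughly parallel to the jig's far edge at (276–375,97).

```bash
python3 -c "
from h import *
s=robot.state();print(s['eef_pos'],s['tcp_rot'])
h=px('w2.png',323,158,.130);t=px('w2.png',325,140,.055)
c=np.radians(10.7);ax=np.array([np.cos(c),np.sin(c)])
print('hole',h,'stud',t,'d',t-h,'plate centre',h[:2]-.055*ax,'jig centre by stud',t[:2]-.055*ax)
print('far jig edge', px('w2.png',276,94,.02),px('w2.png',375,94,.02))
w=cv2.imread('pics/w2.png')[85:205,240:400]
cv2.imwrite('pics/c3.png',cv2.resize(w,None,fx=5,fy=5,interpolation=cv2.INTER_CUBIC))
"
```

```text
[ 0.4432748  -0.01117489  0.1376875 ] [-1.79997126e+02  1.81940990e-03  1.05891295e+01]
hole [ 0.4986 -0.0008  0.13  ] stud [ 0.5029 -0.0018  0.055 ] d [ 0.0043 -0.001  -0.075 ] plate centre [ 0.4445563  -0.01101166] jig centre by stud [ 0.4488563  -0.01201166]
far jig edge [0.5311 0.0467 0.02  ] [ 0.547  -0.0381  0.02  ]
```

View pics/c3.png

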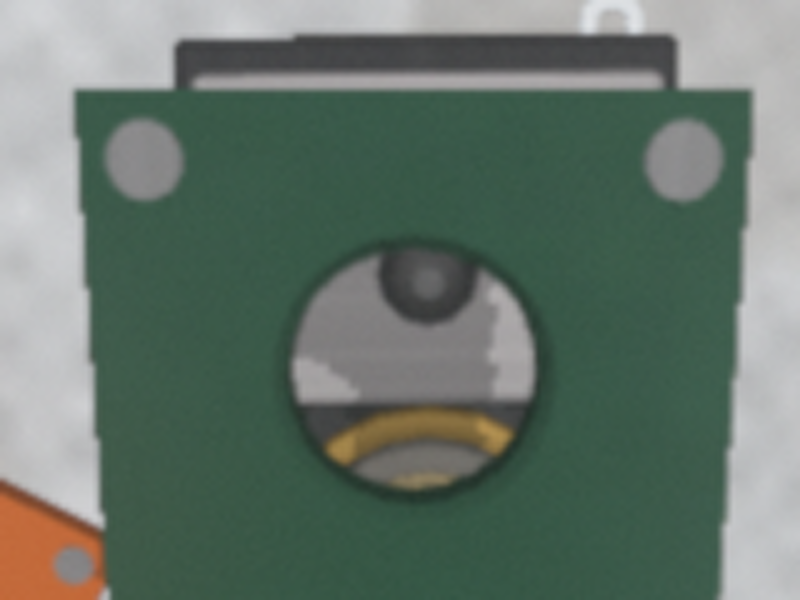

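View pics/c2.png

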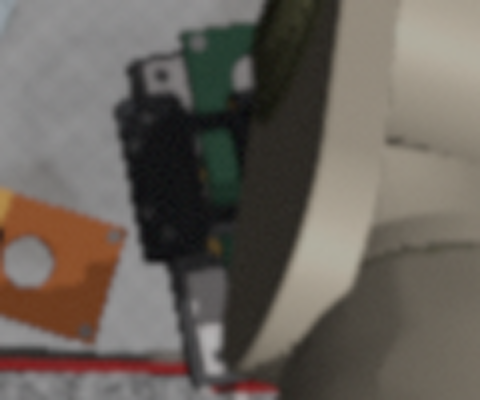

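The crop puts the stud tip at full-frame (325.6,141.4). The plate needs about +4 mm in x and −1 mm in y. I'll lower it to just above the studs and check again.

```bash
python3 -m crank '[{"offset":[0.2,-0.1,-0.5],"dr":[0,0,0],"claw":255},{"offset":[0.2,0,-1],"dr":[0,0,0],"claw":255},{"offset":[0,0,-1],"dr":[0,0,0],"claw":255},{"offset":[0,0,-1],"dr":[0,0,0],"claw":255},{"offset":[0,0,-1],"dr":[0,0,0],"claw":255},{"offset":[0,0,-0.7],"dr":[0,0,0],"claw":255},{"offset":[0,0,0],"dr":[0,0,0],"claw":255},{"offset":[0,0,0],"dr":[0,0,0],"claw":255},{"offset":[0,0,0],"dr":[0,0,0],"claw":255}]' 40
python3 -c "
from h import *
w=snap('wrist','w4.png')[85:235,240:400]
cv2.imwrite('pics/c4.png',cv2.resize(w,None,fx=4,fy=4,interpolation=cv2.INTER_CUBIC)[:,:,::-1])"
```

```text
time: 6.97
eef_pos: [0.4476, -0.0127, 0.086]
tcp_rot: [180.0, -0.0, 10.5]
contact_force: [0.3, -0.0, -4.7]
opening: 0.0159
finger_force: 40.0
```

View pics/c4.png

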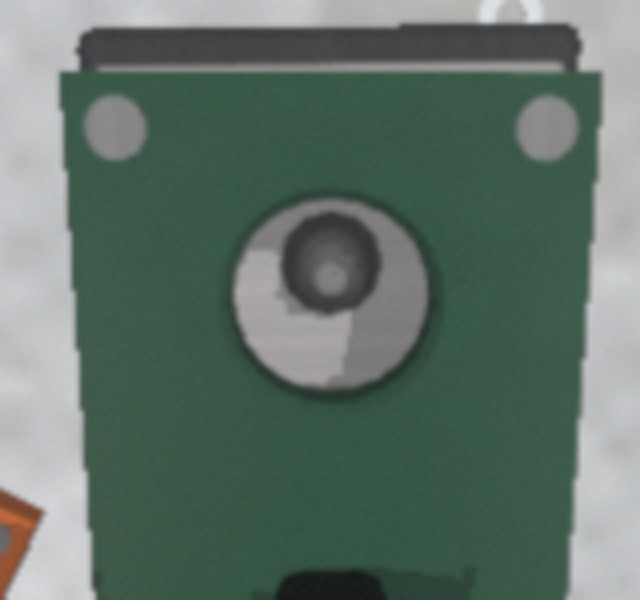

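The hole is at crop (331,293) and the stud tip at (330,278). With the 22 mm height difference and the camera's slant, they line up to within about 2 mm. I'll lower it slowly.

```bash
python3 -m crank '[{"offset":[0,0,-0.4],"dr":[0,0,0],"claw":255},{"offset":[0,0,-0.5],"dr":[0,0,0],"claw":255},{"offset":[0,0,-0.5],"dr":[0,0,0],"claw":255},{"offset":[0,0,-0.5],"dr":[0,0,0],"claw":255},{"offset":[0,0,-0.5],"dr":[0,0,0],"claw":255},{"offset":[0,0,-0.4],"dr":[0,0,0],"claw":255},{"offset":[0,0,-0.3],"dr":[0,0,0],"claw":255},{"offset":[0,0,-0.2],"dr":[0,0,0],"claw":255},{"offset":[0,0,0],"dr":[0,0,0],"claw":255},{"offset":[0,0,0],"dr":[0,0,0],"claw":255},{"offset":[0,0,0],"dr":[0,0,0],"claw":255}]' 40
```

```text
time: 7.93
eef_pos: [0.4474, -0.0127, 0.0529]
tcp_rot: [180.0, -0.0, 10.5]
contact_force: [-0.6, -0.5, -4.0]
opening: 0.0159
finger_force: 40.0
```

Nothing has touched yet, and about 3 mm remains. I'll go on down in small steps until it makes contact.

```bash
python3 -m crank '[{"offset":[0,0,-0.1],"dr":[0,0,0],"claw":255},{"offset":[0,0,-0.1],"dr":[0,0,0],"claw":255},{"offset":[0,0,-0.1],"dr":[0,0,0],"claw":255},{"offset":[0,0,0],"dr":[0,0,0],"claw":255},{"offset":[0,0,0],"dr":[0,0,0],"claw":255},{"offset":[0,0,0],"dr":[0,0,0],"claw":255}]' 40
```

```text
time: 8.43
eef_pos: [0.4473, -0.0126, 0.0497]
tcp_rot: [-180.0, 0.0, 10.5]
contact_force: [-0.5, -1.5, -4.0]
opening: 0.0156
finger_force: 40.0
```

```bash
python3 -m crank '[{"offset":[0,0,-0.05],"dr":[0,0,0],"claw":255},{"offset":[0,0,-0.05],"dr":[0,0,0],"claw":255},{"offset":[0,0,0],"dr":[0,0,0],"claw":255},{"offset":[0,0,0],"dr":[0,0,0],"claw":255}]' 40
```

```text
time: 8.77
eef_pos: [0.4473, -0.0126, 0.0496]
tcp_rot: [180.0, -0.0, 10.5]
contact_force: [-6.2, 0.0, 11.9]
opening: 0.0158
finger_force: 40.0
```

Contact came at the seat height (TCP 0.0496 m, force turned to +12 N). Next I open the fingers and then rise.

```bash
python3 -m crank '[{"offset":[0,0,0.05],"dr":[0,0,0],"claw":0},{"offset":[0,0,0],"dr":[0,0,0],"claw":0},{"offset":[0,0,0],"dr":[0,0,0],"claw":0},{"offset":[0,0,0],"dr":[0,0,0],"claw":0},{"offset":[0,0,0],"dr":[0,0,0],"claw":0},{"offset":[0,0,0],"dr":[0,0,0],"claw":0},{"offset":[0,0,0],"dr":[0,0,0],"claw":0},{"offset":[0,0,0],"dr":[0,0,0],"claw":0},{"offset":[0,0,0],"dr":[0,0,0],"claw":0},{"offset":[0,0,0],"dr":[0,0,0],"claw":0}]' 40
python3 -m crank '[{"offset":[0,0,0.5],"dr":[0,0,0],"claw":0},{"offset":[0,0,1],"dr":[0,0,0],"claw":0},{"offset":[0,0,2],"dr":[0,0,0],"claw":0},{"offset":[0,0,2],"dr":[0,0,0],"claw":0},{"offset":[0,0,2],"dr":[0,0,0],"claw":0},{"offset":[0,0,2],"dr":[0,0,0],"claw":0},{"offset":[0,0,2],"dr":[0,0,0],"claw":0},{"offset":[0,0,0],"dr":[0,0,0],"claw":0},{"offset":[0,0,0],"dr":[0,0,0],"claw":0}]'
python3 -c "
from h import *
snap('wrist','w5.png')"
```

```text
time: 9.6
eef_pos: [0.4473, -0.0126, 0.0492]
tcp_rot: [-180.0, 0.0, 10.5]
contact_force: [0.6, 0.3, -0.1]
opening: 0.0801
finger_force: 0.0
time: 10.35
eef_pos: [0.4475, -0.0127, 0.1647]
tcp_rot: [180.0, -0.1, 10.5]
contact_force: [0.3, 0.8, 0.2]
opening: 0.0879
finger_force: 0.0
```

View pics/w5.png

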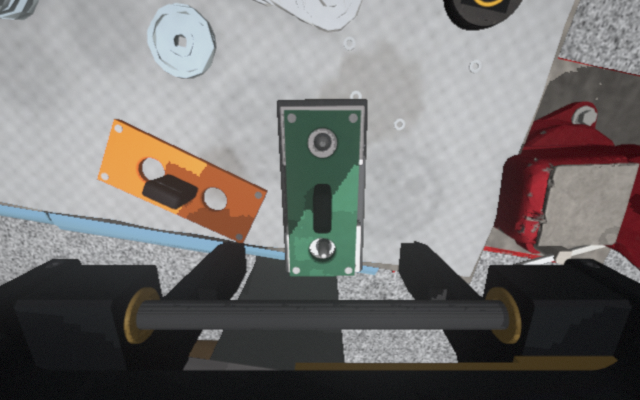

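The green cover is flat on the jig, with the studs up through both holes at (322,142) and (322,248). The orange cover is where it was, and the gripper is clear.

```bash
python3 -c "
from rig import robot
print(robot.hand_in())"
```

```text
the job is handed in; nothing more can be done
None
```

The green cover is lowered level and seated on the jig with both studs through its holes, released and clear of the gripper, the orange cover was left untouched, and the job is handed in at about 10.4 s (no verdict came back).

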